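# Snap the note holder onto the desk rail and slide it to its stop

## Robot

A 6-joint arm with a two-finger parallel gripper is mounted at the origin on a cart in front of the work surface, level with it; the furniture and walls round the work are solid. World frame = base frame: x ahead of the robot, y to its left, z up, the work surface at z = 0. Lengths are in mm, angles in rad, forces in N, time in s.
With the tool pointing down it reaches from about 300 to 775 mm from the base axis. Payload 14.6 kg.
Tool frame: the origin (TCP) lies between the finger pads; the fingertips stand 25 mm ahead of it and the grasp point (between the pads) lies 6 mm ahead of it; z points along the fingers, y is the line along which they close (so a half turn about z gives the same grasp; the last joint's range is limited). The gripper opens to 94 mm and grips with 3 to 60 N. Pads are 16 mm wide; open, the fingers measure 119 mm over their backs; the gripper's body (75 mm by 177 mm) begins 78 mm behind the grasp point.
Start: joints at [1.184, 0.3, 1.521, -0, 1.321, -0.067], TCP at [172.904, 522.105, 230.446] pointing down, gripper open.
Joint ranges: [-3.03, 3.03], [-0.79, 2.21], [0.23, 2.52], [-1.04, 4.18], [0, 3.07], [-2.55, 2.55]. Speed limits (rad/s): [2.22, 2.22, 2.57, 3.14, 3.14, 3.14].

## Interface

Orientations are given as [roll, pitch, yaw] about the fixed x, y, z axes, in that order (R = Rz(yaw) Ry(pitch) Rx(roll)).
In Python, from cell import manip gives the robot as it stands. The module is installed in compiled form; this text tells all that it offers.
- The arm moves only by the tool step_arm, never from a script. Its argument "series" is one flat list of numbers, 5 for each row, row after row: the shift along the world's x, y, z in mm, then the turn about the world's z in rad, then the closure, from 0 (fully open) to 1 (shut). In form: [dx, dy, dz, spin, jaw, dx, dy, dz, spin, jaw, ...]. A call has 1 to 20 rows; each row shifts and turns the commanded pose from where the row before left it; what a row does not reach is not made up. A row lasts 1/8 s, in which the tool goes at most 62.5 mm and 10.7 degrees, less where a joint would pass 70% of its speed; a pose out of reach is approached as far as the arm can. A call is refused whole if a number of a shift passes 62.5 or a number of a turn 0.188, either way. A call with a gripper value outside its range is refused whole. The fingers move at their own pace and stop on an object; "squeeze" is the grip in N (left out, the last holds). Time passes only in rows, so rows that do not move let the fingers close. It gives the time, the measured TCP pose, the force, the opening and the grip force at its end, in the units of the state.
- manip.read_state(): the state, without advancing time (a new reading comes with each control period).
- manip.camera(name): name is "scene" or "top" or "wrist"; returns (picture, depth): 480x640x3 uint8, blue, green, red; 480x640 float32, mm along the optical axis (not along the pixel's ray), 0 where there is no reading.
- manip.camera_info(name): a dict with "fovy" (degrees; the focal length in pixels is half the picture's height over the tangent of half this angle, whatever the lens; pixels are square), "cx", "cy" (the principal point, pixels), "eye" and "orientation" of the camera in the world. Camera axes: x right, y down, z forward; pixel columns grow to the right and rows downward; lengths in mm; the calibration is good to about 2 mm. A picture is of the moment at which its call begins: read the wrist's pose just before it. camera_info takes no time and is no camera call; for the wrist camera it gives the pose at the moment of the call.
- manip.sign_off(): hands the job in; it is judged then, once.
The state is a dict: "clock": time; "joints": joint angles; "qd": joint speeds; "effort": joint torques, N m; "eef_pos": TCP position; "eef_rot": TCP orientation; "wrist_force": force on the tool from outside, world axes, zero at the start; "moment": the same for the moment, N m; "finger_gap": finger opening in mm; "finger_force": force on a finger pad.
Only numpy, scipy, OpenCV 4.12 (cv2) and the standard library are available. Lean on these libraries where they do the work, as an engineer would, in place of code of your own. Each camera call takes 0.05 s, during which the arm holds its last target. There are 200 camera calls.

## Task

Put the clip-on note holder back on the desk's accessory rail: press it straight down over the tube near the middle of the rail until its sprung arms snap past the tube and it sits fully home. Then slide it along the tube until it rests against the buffer of the collar with the tall thumbscrew, feeling for the contact and pressing steadily but gently for a moment, and leave it there, still clipped on and touching. Never lean hard on the tube or the collars, and leave the other things on the desk where they are.

Things in the scene. Friction and masses are not known exactly. Their poses are not given: they have to be found in the camera images.
- clip_grip (a point): Clip-on note holder, loose grey plastic, 70 g, 71 mm high, standing on its two arm tips. This is the middle of its grip tab: an upright plate 12 mm thick in x (grip across x), 34 mm long in y, from 34 to 71 mm above the arm tips; the point is 56 mm above the tips. y runs along its channel (goes along the tube, either way round), z up. Web under the tab: 32 mm wide in x.
- clip_seat (a point): Point of the note holder where the tube's axis lies once snapped home: 16 mm above the arm tips, 40 mm below clip_grip, same axes. The web bears on the tube 10 mm above it. The lips of the sprung arms start 14 mm apart and spread past the tube; needs a push of about 8 to 18 N, most with the seat 10 to 14 mm too high, and snaps at about 7 mm; force rises again once home. Flared tips guide it if within 2 mm.
- rail_axis (a point): Middle of the accessory rail, on the axis of its level aluminium tube: 20 mm diameter, axis 55 mm above the desk, 300 mm long along this frame's y, fixed on a grey foot at each end. x is across the tube, z up. The bare tube between the two collars is free.
- stop: Steel stop collar fixed on the tube, 31 mm diameter, 14 mm wide, 80 to 118 mm from the rail's middle at one end or the other; it alone has a tall thumbscrew (top 43 mm above the axis). Origin on the axis, mid-width; y along the tube. On each side a black rubber buffer (buf_a, buf_b), 27 mm diameter, sticks out 2 to 15 mm: it differs each time, is not measured and must be felt. Rigid; push it under 12 N (the holder itself rubs on the tube with 1 to 4 N).
- collar: Plain steel collar fixed on the tube towards its other end, 31 mm diameter, 14 mm wide, with no thumbscrew and no buffer. Origin on the tube's axis, mid-width; y along the tube. The note holder does not go against it.
- stapler: Black desk stapler, 144x39x54 mm, bystander; origin under its middle.
- mouse: Black computer mouse, 116x59x38 mm, bystander; origin under its middle.
- notes: Block of sticky notes, 77x77x13 mm, bystander; origin under its middle.
- punch: Black hole punch, 79x118x60 mm, bystander; origin under its middle.
Things that resemble listed ones, but are neither listed nor needed, are in the scene too. Of the things that look like the part that bears clip_grip, the middle-sized one is meant.

How it is judged (in metres and radians):
On the way, in this order (a step that is already met when the one before it is completed fails the run):
1. the note holder is snapped fully home on the tube, within 35 mm of the rail's middle (x of clip_seat in the frame of rail_axis between -0.002 and 0.002 m and z of clip_seat in the frame of rail_axis between -0.002 and 0.002 m and angle between the y axis of clip_seat and the y axis of rail_axis, either way round below 0.1 rad and y of clip_seat in the frame of rail_axis between -0.035 and 0.035 m), for 0.2 s.
2. still clipped on, it presses against the stop's buffer with 1.5 N or more (contact force between clip and stop above 1.5 N and x of clip_seat in the frame of rail_axis between -0.002 and 0.002 m and z of clip_seat in the frame of rail_axis between -0.002 and 0.002 m), for 0.2 s.
At the end, for the whole second after the job is handed in: The note holder is snapped fully home on the tube (its seat within 2 mm of the tube's axis, in line to 0.1 rad), within 2 mm of touching the buffer of the stop with the tall thumbscrew, let go and at rest (x of clip_seat in the frame of rail_axis between -0.002 and 0.002 m and z of clip_seat in the frame of rail_axis between -0.002 and 0.002 m and angle between the y axis of clip_seat and the y axis of rail_axis, either way round below 0.1 rad and (horizontal distance between clip_seat and buf_a below 0.026 m or horizontal distance between clip_seat and buf_b below 0.026 m) and linear speed of clip below 0.02 m/s).
It fails at once if the note holder is forced on the tube with more than 25 N (contact force between clip and rail above 25 N).
It fails at once if the note holder is pushed against the stop with more than 12 N (contact force between clip and stop above 12 N).
It fails at once if the note holder is pushed against the plain collar with more than 12 N (contact force between clip and collar above 12 N).
It fails at once if a bystander is moved by more than 30 mm (distance of any of stapler, mouse, notes, punch from where it was at the start of the episode above 0.03 m).
It also fails if it takes over 67 s, if anything falls off the work surface, if the arm or the gripper's body presses on something with over 40 N, if the wrist force passes 120 N, or if a joint passes its speed limit or range.

## Working session

There is one attempt and no reset: what is moved stays moved. The work goes in short steps, Python scripts to look and compute and a tool call to move; the robot and the scene stay as the last step left them, time stands still between calls to the robot, and variables do not carry over. Pictures are saved under pics/ and viewed, at most 10 in all, crops included, and the job is handed in when it is done.

Besides the shell and the picture viewer there is one more tool, called after "Call:" by a JSON object that holds its "api" and its "payload", one argument or row to a line. step_arm: Moves the arm, as the interface text tells. Its arguments: {"type":"object","properties":{"series":{"type":"array"},"squeeze":{"type":"number"}},"required":["series"]}

```bash
mkdir -p pics; cat > h.py <<'E'
import numpy as np, cv2
from scipy.spatial.transform import Rotation as R
from cell import manip
def shot(n, save=None):
    i=manip.camera_info(n); p,d=manip.camera(n)
    if save: cv2.imwrite('pics/'+save,p)
    return i,p,d
def rot(i):
    o=np.array(i['orientation'],float)
    return o if o.shape==(3,3) else R.from_euler('xyz',o).as_matrix()
def pt(i,u,v,depth):
    f=240/np.tan(np.radians(i['fovy'])/2)
    return np.array(i['eye'])+rot(i)@(np.array([(u-i['cx'])/f,(v-i['cy'])/f,1])*depth)
def onz(i,u,v,z):
    e=np.array(i['eye']); r=pt(i,u,v,1)-e
    return e+r*(z-e[2])/r[2]
def cloud(i,d):
    v,u=np.mgrid[:480,:640]; f=240/np.tan(np.radians(i['fovy'])/2)
    c=np.stack([(u-i['cx'])/f,(v-i['cy'])/f,np.ones_like(d)],-1)*d[...,None]
    w=c@rot(i).T+np.array(i['eye']); w[d<=0]=np.nan
    return w
E
python3 - <<'E'
from h import *
print(manip.read_state())
for n in('top','scene'):
    i,p,d=shot(n,n+'0.png'); print(n,i,(d>0).mean())
    np.save(n+'0d.npy',d)
E
```

```text
{'clock': 0.0, 'joints': array([ 1.18436976e+00,  3.00463702e-01,  1.52158355e+00, -1.19794894e-05,
        1.32069609e+00, -6.65669653e-02]), 'qd': array([-0.00074216, -0.00087366, -0.00299201, -0.00072633, -0.00063786,
       -0.00019653]), 'effort': array([ 1.37691859e-03, -5.31815851e+01, -3.52737737e+01,  7.08990684e-02,
        2.44575430e-02, -1.11275856e-04]), 'eef_pos': array([172.83797288, 521.88994958, 229.88932919]), 'eef_rot': array([-3.14044375e+00, -6.49631416e-05,  2.82173599e+00]), 'wrist_force': array([ 0.43752387,  0.73267036, -0.02583805]), 'moment': array([ 0.05379014, -0.00446659,  0.00762652]), 'finger_force': 0.0, 'finger_gap': 94.38457866304189}
top {'fovy': 53.891892388833476, 'cx': 328.0424324437819, 'cy': 241.8339072677495, 'eye': array([ 455.17838445,   83.85630102, 1019.71573003]), 'orientation': array([-3.07256527e+00, -1.54219101e-03, -1.55356994e+00])} 0.9960286458333333
scene {'fovy': 55.69993915043023, 'cx': 312.8884427771219, 'cy': 239.315195369287, 'eye': array([ -24.90477912, -617.68777773,  616.84519471]), 'orientation': array([-2.14085305,  0.0050066 , -0.68580739])} 0.9617220052083333
```

View pics/top0.png

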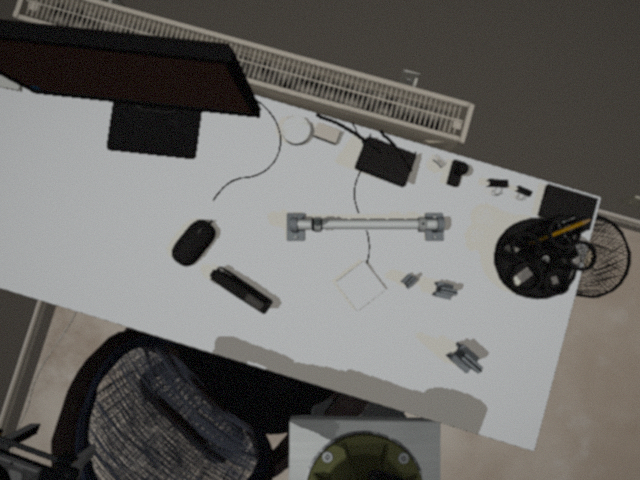

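View pics/scene0.png

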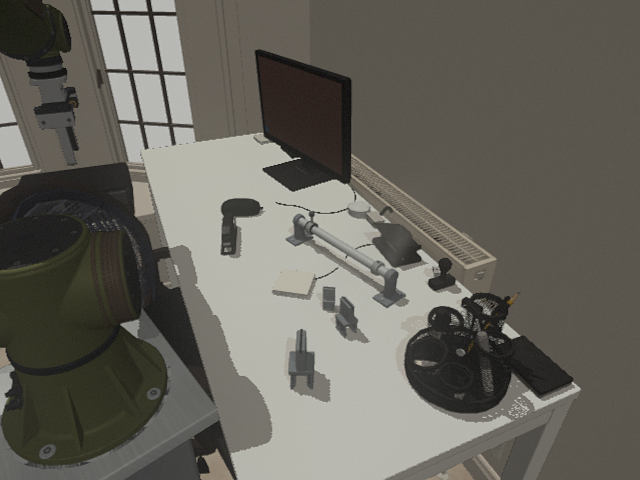

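Candidates for the note holder, in top-view pixels: small (411,280), middle (446,290) and large (465,357). In the scene view they are at (329,297), (346,315) and (302,360). I choose the middle one. The thumbscrew appears on the left collar, top (317,224) and scene (312,215). Next I'll measure these and check them in a close crop.

```bash
python3 - <<'E'
from h import *
W={}
for n in('top','scene'):
    i=manip.camera_info(n); W[n]=cloud(i,np.load(n+'0d.npy'))
w=W['top']
print('desk z',np.nanmedian(w[300:330,100:180,2]), np.nanmedian(w[180:200,300:340,2]))
def blob(w,u0,v0,u1,v1,zmin,name):
    q=w[v0:v1,u0:u1].reshape(-1,3); q=q[q[:,2]>zmin]
    if len(q)<3: print(name,len(q)); return
    r=cv2.minAreaRect(q[:,:2].astype(np.float32)); print(name,len(q),'mean',q.mean(0).round(1),'zmax',q[:,2].max().round(1),'rect',np.round(r[0],1),np.round(r[1],1),round(r[2],1))
for nm,b in dict(small=(398,268,424,292),mid=(430,276,464,303),large=(442,338,486,376)).items():
    for z in(10,30,45): blob(w,*b,z,f'{nm} z>{z}')
for nm,b in dict(small=(318,284,338,312),mid=(333,294,360,338),large=(285,325,320,390)).items():
    for z in(10,40): blob(W['scene'],*b,z,f'scene {nm} z>{z}')
q=w[210:242,335:412].reshape(-1,3); q=q[q[:,2]>50]
blob(w,335,205,412,245,45,'tube'); blob(w,284,205,450,245,45,'rail'); blob(w,300,205,332,245,67,'collarL'); blob(w,412,205,450,245,67,'collarR')
# rail feet
blob(w,280,205,452,247,12,'railfeet')
t=cv2.imread('pics/top0.png'); s=cv2.imread('pics/scene0.png')
a=cv2.resize(t[200:385,270:500],None,fx=1.74,fy=1.74,interpolation=3)
b=cv2.resize(s[200:400,260:420],None,fx=2.4,fy=2.4,interpolation=3)
H=580; c=np.zeros((H,800,3),np.uint8); c[:a.shape[0],:400]=a[:,:400]; c[:b.shape[0],402:402+384]=b
cv2.imwrite('pics/crop1.png',c)
E
```

```text
desk z -0.5010837861890423 -0.46365347092535103
small z>10 137 mean [446.3 -87.1  34.1] zmax 55.3 rect [445.8 -88.7] [22.5 24.8] 45.8
small z>30 62 mean [446.1 -87.8  47.5] zmax 55.3 rect [446.2 -88.2] [ 8.7 24.4] 40.6
small z>45 52 mean [446.2 -88.5  49.5] zmax 55.3 rect [445.8 -88.9] [ 8.8 23.6] 45.3
mid z>10 295 mean [ 427.7 -157.9   47.1] zmax 75.4 rect [ 427.5 -160.1] [34.4 31.9] 79.7
mid z>30 283 mean [ 427.6 -158.4   48.2] zmax 75.4 rect [ 427.5 -160.1] [34.4 31.9] 79.7
mid z>45 120 mean [ 427.8 -157.7   68. ] zmax 75.4 rect [ 427.4 -160.1] [34.  11.9] 78.9
large z>10 584 mean [ 292.  -195.7   62. ] zmax 97.0 rect [ 290.1 -199.5] [46.3 42.3] 49.9
large z>30 558 mean [ 291.5 -196.2   64.1] zmax 97.0 rect [ 290.1 -199.5] [46.3 42.3] 49.9
large z>45 347 mean [ 291.6 -196.3   77.2] zmax 97.0 rect [ 289.3 -199. ] [46.2 40.8] 48.4
scene small z>10 236 mean [440.8 -92.   31.7] zmax 52.3 rect [442.  -90.3] [20.8 24.2] 46.8
scene small z>40 71 mean [442.8 -90.4  47. ] zmax 52.3 rect [443.  -90.3] [11.4 21.9] 49.5
scene mid z>10 534 mean [ 421.5 -161.7   42.9] zmax 73.3 rect [ 431.4 -132.9] [93.8 32.7] 77.0
scene mid z>40 255 mean [ 422.  -163.8   59.4] zmax 73.3 rect [ 424.9 -160.4] [37.2 13.3] 79.8
scene large z>10 932 mean [ 281.9 -207.1   57.4] zmax 96.0 rect [ 287.9 -198.8] [49.3 41. ] 50.7
scene large z>40 775 mean [ 283.1 -205.9   64.3] zmax 96.0 rect [ 287.9 -198.8] [49.3 41. ] 50.7
tube 769 mean [560.4  -7.6  62.2] zmax 70.3 rect [560.8  -7.9] [ 19.6 156.1] 0.9
rail 1692 mean [559.9   3.4  63.9] zmax 101.1 rect [560.3   3.2] [ 30.1 312.9] 1.0
collarL 73 mean [557.4 106.3  84. ] zmax 101.1 rect [557.6 107.5] [20.6 43.3] 13.5
collarR 102 mean [ 562.8 -124.7   69.3] zmax 73.4 rect [ 563. -127.] [20.6 51.6] 0.8
railfeet 1709 mean [559.8   2.6  63.5] zmax 101.1 rect [560.3   3.2] [ 30.1 312.9] 1.0
```

View pics/crop1.png

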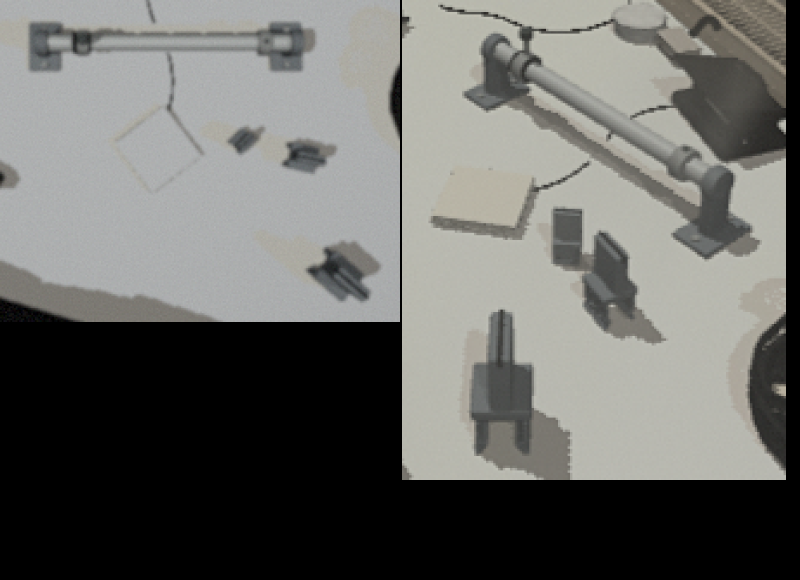

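The crop confirms the choice. The middle holder, at crop (610,275), has a tab measuring 34 × 12 mm and a top near 73 mm. The stop with the tall thumbscrew is at the +y end, crop (525,50), and the plain collar is at the −y end, crop (683,160). Now moving above the holder.

Call:
{"api": "step_arm", "payload": {
  "series": [18, -48.7, -2, -0.1032, 0, 18, -48.7, -2, -0.1032, 0, 18, -48.7, -2, -0.1032, 0, 18, -48.7, -2, -0.1032, 0, 18, -48.7, -2, -0.1032, 0, 18, -48.7, -2, -0.1032, 0, 18, -48.7, -2, -0.1032, 0, 18, -48.7, -2, -0.1032, 0, 18, -48.7, -2, -0.1032, 0, 18, -48.7, -2, -0.1032, 0, 18, -48.7, -2, -0.1032, 0, 18, -48.7, -2, -0.1032, 0, 18, -48.7, -2, -0.1032, 0, 18, -48.7, -2, -0.1032, 0, 0, 0, 0, 0, 0, 0, 0, 0, 0, 0]
}}

```text
clock: 2.1
eef_pos: [424.5, -159.2, 202.1]
eef_rot: [-3.141, -0.0, 1.378]
wrist_force: [-0.6, 0.4, 1.0]
finger_gap: 93.9
finger_force: 0.0
```

```bash
python3 - <<'E'
from h import *
i,p,d=shot('wrist','w1.png'); print(i); w=cloud(i,d)
m=(w[...,2]>60)&(w[...,2]<80)&(abs(w[...,0]-427)<40)&(abs(w[...,1]+160)<40)
q=w[m]; r=cv2.minAreaRect(q[:,:2].astype(np.float32)); print(m.sum(),q.mean(0),q[:,2].max(),r, np.percentile(q[:,2],[50,90]))
ys,xs=np.nonzero(m); print(xs.min(),xs.max(),ys.min(),ys.max())
E
```

```text
{'fovy': 69.37406138189401, 'cx': 317.52828752305714, 'cy': 243.10508882836788, 'eye': array([438.49312861, -90.65436761, 356.76022804]), 'orientation': array([ 2.89592123e+00,  1.20460605e-03, -1.93663366e-01])}
566 [ 426.53011488 -158.5240746    71.23123192] 74.6360111216191 ((426.3682556152344, -159.6820068359375), (34.42622375488281, 11.204672813415527), 78.78691101074219) [71.45936834 72.60140501]
313 326 220 261
```

View pics/w1.png

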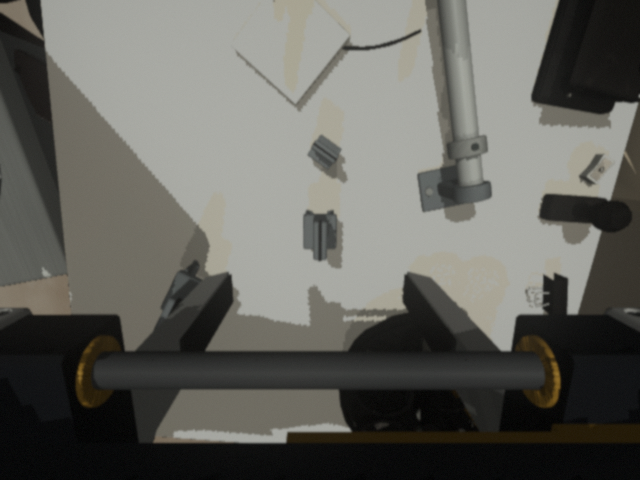

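The wrist view shows the holder at (320,235) between the fingers, and it agrees with the top view: (426.4, −159.7), top about 72 mm. Descending to grip.

Call:
{"api": "step_arm", "payload": {
  "series": [2, -0.5, -30, 0, 0, 0, 0, -30, 0, 0, 0, 0, -30, 0, 0, 0, 0, -25, 0, 0, 0, 0, -15, 0, 0, 0, 0, -9, 0, 0, 0, 0, 0, 0, 0, 0, 0, 0, 0, 1, 0, 0, 0, 0, 1, 0, 0, 0, 0, 1, 0, 0, 0, 0, 1, 0, 0, 0, 0, 1, 0, 0, 0, 0, 1, 0, 0, 0, 0, 1],
  "squeeze": 40
}}

```text
clock: 3.9
eef_pos: [426.9, -160.2, 63.4]
eef_rot: [-3.142, -0.0, 1.377]
wrist_force: [0.8, -0.1, 0.6]
finger_gap: 27.4
finger_force: 0.0
```

Call:
{"api": "step_arm", "payload": {
  "series": [0, 0, 0, 0, 1, 0, 0, 0, 0, 1, 0, 0, 0, 0, 1, 0, 0, 0, 0, 1]
}}

```text
clock: 4.4
eef_pos: [426.9, -160.2, 63.4]
eef_rot: [-3.142, -0.0, 1.377]
wrist_force: [-0.7, 0.8, -0.8]
finger_gap: 11.6
finger_force: 40.0
```

Call:
{"api": "step_arm", "payload": {
  "series": [0, 0, 15, 0, 1, 0, 0, 35, 0, 1, 0, 0, 40, 0, 1, 0, 0, 10, 0, 1, 22, 27, 0, 0.035, 1, 22, 27, 0, 0.035, 1, 22, 27, 0, 0.035, 1, 22, 27, 0, 0.035, 1, 22, 27, 0, 0.035, 1, 23, 27, 0, 0.035, 1, 0, 0, 0, 0, 1, 0, 0, 0, 0, 1]
}}

```text
clock: 5.9
eef_pos: [559.3, 1.5, 162.9]
eef_rot: [-3.14, 0.0, 1.587]
wrist_force: [-0.4, -0.3, -0.8]
finger_gap: 11.8
finger_force: 40.0
```

```bash
python3 - <<'E'
from h import *
print(manip.read_state()['eef_pos'])
def axis(w,n,y0,y1):
    m=(w[...,2]>48)&(w[...,2]<75)&(abs(w[...,0]-560)<25)&(w[...,1]>y0)&(w[...,1]<y1)
    q=w[m]; xs=[];yc=[];tops=[]
    for y in np.arange(y0,y1,8):
        s=q[(q[:,1]>=y)&(q[:,1]<y+8)]
        if len(s)<15: continue
        # fit circle radius 10 in x-z by lsq
        from scipy.optimize import least_squares
        r=least_squares(lambda c:np.hypot(s[:,0]-c[0],s[:,2]-c[1])-10,[560,55],loss='soft_l1')
        xs.append(r.x[0]);yc.append(y+4);tops.append(r.x[1])
    if len(xs)<2: print(n,'none',m.sum());return
    c=np.polyfit(yc,xs,1); print(n,len(xs),'x at 3:',np.polyval(c,3),'slope',c[0],'z',np.median(tops), 'xs',np.round(xs,1))
i,p,d=shot('wrist','w2.png'); w=cloud(i,d); axis(w,'wrist',20,96)
for n in('top','scene'):
    i=manip.camera_info(n); axis(cloud(i,np.load(n+'0d.npy')),n,-80,90)
i=manip.camera_info('top'); wt=cloud(i,np.load('top0d.npy'))
m=(wt[...,2]>12)&(abs(wt[...,0]-560)<40)&(abs(wt[...,1]-3)<175)
print('extent y',wt[m][:,1].min(),wt[m][:,1].max())
for ww,n in((wt,'top'),(w,'wrist')):
    m=(ww[...,2]>67)&(ww[...,2]<110)&(abs(ww[...,0]-560)<20)&(ww[...,1]>85)&(ww[...,1]<135); q=ww[m]; print(n,'collar y',np.percentile(q[:,1],[1,10,50,90,99]))
    k=q[q[:,2]>85]; print('screw',k.mean(0) if len(k) else None)
E
```

```text
[559.3349322    1.52774386 162.89140407]
wrist 10 x at 3: 559.8886959153397 slope -0.014703328738752821 z 55.417165425638935 xs [559.6 559.5 559.3 559.2 559.1 559.1 558.9 558.7 558.6 558.5]
top 21 x at 3: 560.9417869189244 slope -0.01750414763319867 z 54.61546443202207 xs [562.4 562.3 561.8 561.9 561.9 561.7 561.5 561.3 561.1 561.1 561.1 560.8
 560.5 560.3 560.2 560.4 560.2 560.1 560.  559.4 559.6]
scene 21 x at 3: 559.6469396014231 slope -0.018136824222488433 z 54.475062082388824 xs [561.7 561.1 560.3 560.4 560.4 560.6 560.  560.1 560.  559.8 559.9 559.4
 559.2 558.9 559.  558.8 558.7 558.7 558.5 558.5 558.4]
extent y -153.19611661069843 159.7648892207477
top collar y [ 98.36399313 100.28811934 105.91745943 114.39536519 120.91205163]
screw [558.43788943 105.55107066  97.39547978]
wrist collar y [ 97.2207869   99.55637012 104.24867345 110.84993212 117.9613859 ]
screw [558.32005864 105.60660654  97.84253398]
```

View pics/w2.png

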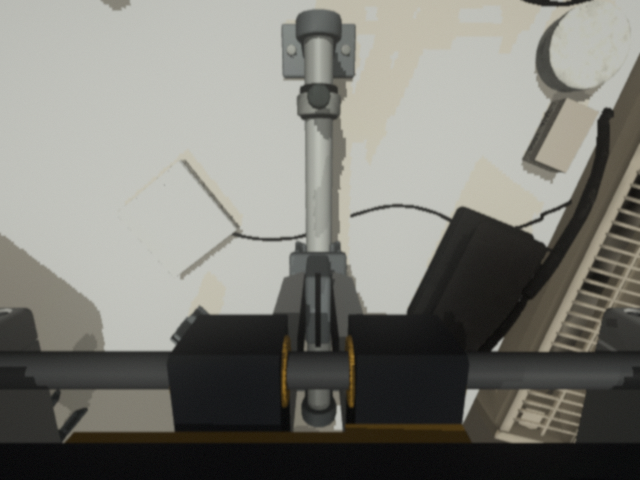

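The wrist view shows the holder in the fingers with its web at (318,262), and the tube below it running up to the stop at (318,98), thumbscrew visible. Next I'll measure holder and tube in this one view.

```bash
python3 - <<'E'
from h import *
i,p,d=shot('wrist'); w=cloud(i,d)
m=(w[...,2]>90)&(w[...,2]<185)&(abs(w[...,0]-560)<25)&(abs(w[...,1])<30); m[310:]=0
q=w[m]; print(m.sum())
h,e=np.histogram(q[:,2],np.arange(90,186,5)); print(list(zip(e,h)))
for a,b in((120,145),(165,178)):
    s=q[(q[:,2]>a)&(q[:,2]<b)]; print(a,len(s),s.min(0),s.max(0))
    r=cv2.minAreaRect(s[:,:2].astype(np.float32)); print(r, np.median(s[:,2]))
# row-wise edges of web
for v in range(254,276,4):
    u=np.nonzero((w[v,:,2]>120)&(w[v,:,2]<145)&(abs(w[v,:,0]-560)<25))[0]
    if len(u): print(v,u.min(),u.max(),w[v,u.min()].round(1),w[v,u.max()].round(1))
E
```

```text
4114
[(np.int64(90), np.int64(0)), (np.int64(95), np.int64(0)), (np.int64(100), np.int64(37)), (np.int64(105), np.int64(46)), (np.int64(110), np.int64(72)), (np.int64(115), np.int64(26)), (np.int64(120), np.int64(28)), (np.int64(125), np.int64(57)), (np.int64(130), np.int64(726)), (np.int64(135), np.int64(106)), (np.int64(140), np.int64(124)), (np.int64(145), np.int64(192)), (np.int64(150), np.int64(234)), (np.int64(155), np.int64(241)), (np.int64(160), np.int64(274)), (np.int64(165), np.int64(384)), (np.int64(170), np.int64(1010)), (np.int64(175), np.int64(271)), (np.int64(180), np.int64(286))]
120 1041 [543.3140712    6.23871871 120.18245965] [575.30873637  19.10527863 144.99106637]
((559.2930297851562, 12.779413223266602), (12.847395896911621, 32.01360321044922), 89.57408905029297) 134.04134702748118
165 1559 [541.28363181   2.34552272 165.00337313] [577.43481711  19.53087285 177.99403926]
((559.0827026367188, 10.190299987792969), (31.318010330200195, 19.144519805908203), 31.996932983398438) 171.15326395315302
254 290 345 [544.   18.2 132.2] [574.8  17.9 129.7]
258 289 346 [543.5  15.9 132.6] [575.2  16.5 132.7]
262 289 346 [543.4  13.4 131.8] [575.3  13.9 132. ]
266 289 345 [543.4  11.3 132.8] [574.6  12.6 135.2]
270 289 345 [543.4   9.  132.7] [574.8   9.6 133.3]
274 290 345 [544.1   7.3 134.7] [574.9   7.1 132.7]
```

Call:
{"api": "step_arm", "payload": {
  "series": [0.5, 0, -10, 0, 1, 0, 0, -15, 0, 1, 0, 0, -10, 0, 1, 0, 0, -5, 0, 1, 0, 0, 0, 0, 1, 0, 0, 0, 0, 1]
}}

```text
clock: 6.75
eef_pos: [560.6, 1.8, 123.8]
eef_rot: [3.141, 0.0, 1.587]
wrist_force: [0.2, -0.6, -0.7]
finger_gap: 11.7
finger_force: 40.0
```

Call:
{"api": "step_arm", "payload": {
  "series": [0, 0, -1.5, 0, 1, 0, 0, -1.5, 0, 1, 0, 0, -1.5, 0, 1, 0, 0, -1.5, 0, 1, 0, 0, 0, 0, 1]
}}

```text
clock: 7.38
eef_pos: [560.4, 1.8, 117.6]
eef_rot: [-3.141, 0.0, 1.587]
wrist_force: [-2.9, 0.7, 4.3]
finger_gap: 12.0
finger_force: 40.0
```

Call:
{"api": "step_arm", "payload": {
  "series": [0, 0, -1, 0, 1, 0, 0, -1, 0, 1, 0, 0, 0, 0, 1]
}}

```text
clock: 7.75
eef_pos: [560.9, 1.8, 116.5]
eef_rot: [3.14, 0.0, 1.587]
wrist_force: [-2.9, -1.3, 10.0]
finger_gap: 11.7
finger_force: 40.0
```

Call:
{"api": "step_arm", "payload": {
  "series": [-0.4, 0, -1, 0, 1, -0.4, 0, -1, 0, 1, 0, 0, 0, 0, 1]
}}

```text
clock: 8.12
eef_pos: [560.5, 1.8, 115.0]
eef_rot: [3.138, 0.0, 1.587]
wrist_force: [-2.9, 0.5, 13.6]
finger_gap: 11.6
finger_force: 40.0
```

Call:
{"api": "step_arm", "payload": {
  "series": [0, 0, -1, 0, 1, 0, 0, -1, 0, 1, 0, 0, 0, 0, 1]
}}

```text
clock: 8.5
eef_pos: [560.4, 1.7, 112.8]
eef_rot: [3.139, 0.0, 1.587]
wrist_force: [-1.4, -0.9, 11.6]
finger_gap: 11.8
finger_force: 40.0
```

Call:
{"api": "step_arm", "payload": {
  "series": [0, 0, -1, 0, 1, 0, 0, -1, 0, 1, 0, 0, 0, 0, 1]
}}

```text
clock: 8.88
eef_pos: [560.2, 1.8, 110.4]
eef_rot: [3.14, 0.0, 1.587]
wrist_force: [-1.1, 0.1, 8.2]
finger_gap: 11.5
finger_force: 40.0
```

Call:
{"api": "step_arm", "payload": {
  "series": [0, 0, -1, 0, 1, 0, 0, -1, 0, 1, 0, 0, 0, 0, 1]
}}

```text
clock: 9.25
eef_pos: [560.0, 1.8, 107.9]
eef_rot: [3.14, 0.0, 1.587]
wrist_force: [-0.7, 1.1, 5.4]
finger_gap: 11.6
finger_force: 40.0
```

Call:
{"api": "step_arm", "payload": {
  "series": [0, 0, -1, 0, 1, 0, 0, -1, 0, 1, 0, 0, 0, 0, 1]
}}

```text
clock: 9.62
eef_pos: [559.6, 1.8, 105.2]
eef_rot: [3.142, -0.0, 1.587]
wrist_force: [1.5, 0.5, 0.3]
finger_gap: 12.0
finger_force: 40.0
```

Call:
{"api": "step_arm", "payload": {
  "series": [0, 0, -1, 0, 1, 0, 0, -1, 0, 1, 0, 0, 0, 0, 1]
}}

```text
clock: 10.0
eef_pos: [559.5, 1.8, 103.1]
eef_rot: [-3.141, -0.0, 1.587]
wrist_force: [3.1, -0.2, -3.0]
finger_gap: 11.6
finger_force: 40.0
```

Call:
{"api": "step_arm", "payload": {
  "series": [0, 0, -0.7, 0, 1, 0, 0, 0, 0, 1]
}}

```text
clock: 10.25
eef_pos: [559.7, 1.8, 102.7]
eef_rot: [3.141, -0.0, 1.587]
wrist_force: [3.1, 0.2, -2.3]
finger_gap: 12.0
finger_force: 40.0
```

Call:
{"api": "step_arm", "payload": {
  "series": [0.4, 0, -0.7, 0, 1, 0, 0, 0, 0, 1]
}}

```text
clock: 10.5
eef_pos: [559.8, 1.8, 102.3]
eef_rot: [-3.141, -0.0, 1.587]
wrist_force: [-1.5, 0.4, 3.9]
finger_gap: 11.8
finger_force: 40.0
```

Call:
{"api": "step_arm", "payload": {
  "series": [0, 0, -0.7, 0, 1, 0, 0, 0, 0, 1]
}}

```text
clock: 10.75
eef_pos: [559.9, 1.8, 102.2]
eef_rot: [-3.141, 0.0, 1.587]
wrist_force: [-5.8, 0.1, 11.9]
finger_gap: 12.1
finger_force: 40.0
```

Call:
{"api": "step_arm", "payload": {
  "series": [-0.2, 0, 1.2, 0, 1, 0, 0, 0, 0, 1, 0, 0, 0, 0, 1]
}}

```text
clock: 11.12
eef_pos: [559.7, 1.8, 102.4]
eef_rot: [-3.141, -0.0, 1.587]
wrist_force: [0.6, 0.3, -1.5]
finger_gap: 11.5
finger_force: 40.0
```

Call:
{"api": "step_arm", "payload": {
  "series": [0, 1, 0, 0, 1, 0, 2, 0, 0, 1, -0.08, 5, 0, 0, 1, -0.08, 5, 0, 0, 1, -0.08, 5, 0, 0, 1, -0.08, 5, 0, 0, 1, 0, 0, 0, 0, 1]
}}

```text
clock: 12.0
eef_pos: [559.5, 25.3, 102.6]
eef_rot: [3.142, -0.0, 1.587]
wrist_force: [0.2, 0.2, -2.1]
finger_gap: 11.5
finger_force: 40.0
```

Call:
{"api": "step_arm", "payload": {
  "series": [-0.08, 5, 0, 0, 1, -0.08, 5, 0, 0, 1, -0.08, 5, 0, 0, 1, -0.08, 5, 0, 0, 1, -0.08, 5, 0, 0, 1, -0.08, 5, 0, 0, 1, 0, 2, 0, 0, 1, 0, 1, 0, 0, 1]
}}

```text
clock: 13.0
eef_pos: [559.0, 57.9, 102.5]
eef_rot: [-3.141, 0.0, 1.587]
wrist_force: [0.2, 0.1, -1.0]
finger_gap: 11.6
finger_force: 40.0
```

Call:
{"api": "step_arm", "payload": {
  "series": [0, 0, 0, 0, 1, -0.03, 2, 0, 0, 1, -0.03, 2, 0, 0, 1, -0.03, 2, 0, 0, 1, 0, 0, 0, 0, 1, 0, 0, 0, 0, 1],
  "squeeze": 8
}}

```text
clock: 13.75
eef_pos: [558.9, 63.9, 102.5]
eef_rot: [-3.142, -0.0, 1.587]
wrist_force: [-1.2, 0.2, -1.4]
finger_gap: 11.6
finger_force: 8.0
```

Call:
{"api": "step_arm", "payload": {
  "series": [0, 1, 0, 0, 1, 0, 0, 0, 0, 1]
}}

```text
clock: 14.0
eef_pos: [558.9, 64.8, 102.5]
eef_rot: [-3.142, 0.0, 1.587]
wrist_force: [-0.7, -0.5, -0.5]
finger_gap: 12.0
finger_force: 8.0
```

Call:
{"api": "step_arm", "payload": {
  "series": [0, 1, 0, 0, 1, 0, 0, 0, 0, 1]
}}

```text
clock: 14.25
eef_pos: [558.9, 65.9, 102.5]
eef_rot: [-3.141, -0.0, 1.587]
wrist_force: [-0.2, 0.4, -1.6]
finger_gap: 11.8
finger_force: 8.0
```

```bash
python3 - <<'E'
from h import *
i,p,d=shot('wrist'); w=cloud(i,d)
m=(abs(w[...,0]-559)<18)&(w[...,1]>65)&(w[...,1]<115)
for a,b in((62,66.5),(66.5,69.5),(69.5,74),(74,86),(86,105)):
    q=w[m&(w[...,2]>a)&(w[...,2]<b)]
    if len(q): print(a,len(q),np.percentile(q[:,1],[1,10,50,90,99]).round(1))
cv2.imwrite('pics/w3.png',cv2.resize(p[60:330,200:440],None,fx=2,fy=2))
E
```

```text
62 837 [ 82.6  84.   91.9 111.7 114.6]
66.5 500 [ 82.8  83.5 108.8 114.1 114.8]
69.5 769 [ 72.   74.   81.  111.1 112.9]
74 371 [72.5 74.4 78.8 83.3 83.6]
86 1624 [ 73.2  74.5  83.3 110.1 112.8]
```

View pics/w3.png

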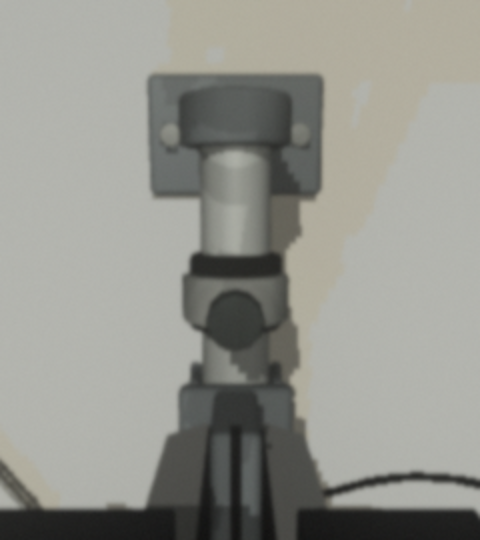

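The holder follows the tool, and its leading edge is at y ≈ 83.5. About 10 mm of bare tube shows in front of it, crop (237,350–385), before the stop. I'll go on in small steps.

Call:
{"api": "step_arm", "payload": {
  "series": [-0.02, 1.5, 0, 0, 1, -0.02, 1.5, 0, 0, 1, -0.02, 1, 0, 0, 1, 0, 0, 0, 0, 1]
}}

```text
clock: 14.8
eef_pos: [558.8, 69.9, 102.5]
eef_rot: [-3.142, -0.0, 1.587]
wrist_force: [-0.5, 0.1, -0.6]
finger_gap: 11.7
finger_force: 8.0
```

Call:
{"api": "step_arm", "payload": {
  "series": [0, 1, 0, 0, 1, 0, 0, 0, 0, 1]
}}

```text
clock: 15.05
eef_pos: [558.8, 70.8, 102.5]
eef_rot: [-3.142, -0.0, 1.587]
wrist_force: [-0.7, -0.1, -2.4]
finger_gap: 11.9
finger_force: 8.0
```

Call:
{"api": "step_arm", "payload": {
  "series": [0, 1, 0, 0, 1, 0, 0, 0, 0, 1]
}}

```text
clock: 15.3
eef_pos: [558.8, 71.9, 102.5]
eef_rot: [-3.141, 0.0, 1.587]
wrist_force: [-1.5, -0.8, -1.4]
finger_gap: 11.8
finger_force: 8.0
```

Call:
{"api": "step_arm", "payload": {
  "series": [-0.02, 1, 0, 0, 1, 0, 0, 0, 0, 1]
}}

```text
clock: 15.55
eef_pos: [558.8, 72.9, 102.5]
eef_rot: [-3.142, 0.0, 1.587]
wrist_force: [-0.6, -0.6, -1.2]
finger_gap: 11.7
finger_force: 8.0
```

Call:
{"api": "step_arm", "payload": {
  "series": [0, 1, 0, 0, 1, 0, 0, 0, 0, 1]
}}

```text
clock: 15.8
eef_pos: [558.8, 73.9, 102.5]
eef_rot: [-3.141, -0.0, 1.587]
wrist_force: [-1.7, -1.7, -2.6]
finger_gap: 11.9
finger_force: 8.0
```

Call:
{"api": "step_arm", "payload": {
  "series": [-0.02, 1, 0, 0, 1, 0, 0, 0, 0, 1]
}}

```text
clock: 16.05
eef_pos: [558.8, 74.9, 102.5]
eef_rot: [-3.141, -0.0, 1.587]
wrist_force: [-1.1, -0.7, -2.3]
finger_gap: 11.8
finger_force: 8.0
```

Call:
{"api": "step_arm", "payload": {
  "series": [0, 1, 0, 0, 1, 0, 0, 0, 0, 1]
}}

```text
clock: 16.3
eef_pos: [558.8, 75.9, 102.5]
eef_rot: [-3.142, -0.0, 1.587]
wrist_force: [-1.4, -0.6, -2.2]
finger_gap: 12.0
finger_force: 8.0
```

Call:
{"api": "step_arm", "payload": {
  "series": [-0.02, 1, 0, 0, 1, 0, 0, 0, 0, 1]
}}

```text
clock: 16.55
eef_pos: [558.8, 76.9, 102.5]
eef_rot: [-3.142, 0.0, 1.587]
wrist_force: [-1.3, -0.3, -1.9]
finger_gap: 12.3
finger_force: 8.0
```

Call:
{"api": "step_arm", "payload": {
  "series": [0, 1, 0, 0, 1, 0, 0, 0, 0, 1]
}}

```text
clock: 16.8
eef_pos: [558.8, 77.9, 102.5]
eef_rot: [-3.142, -0.0, 1.587]
wrist_force: [-1.7, -1.9, -2.8]
finger_gap: 12.2
finger_force: 8.0
```

```bash
python3 - <<'E'
from h import *
s=manip.read_state(); print(s['wrist_force'],s['moment'],s['eef_pos'])
i,p,d=shot('wrist'); w=cloud(i,d)
m=(abs(w[...,0]-559)<18)&(w[...,1]>65)&(w[...,1]<125)
for a,b in((62,66.5),(66.5,69.5),(69.5,74),(74,86)):
    q=w[m&(w[...,2]>a)&(w[...,2]<b)]
    if len(q): print(a,len(q),np.percentile(q[:,1],[1,10,50,90,99]).round(1))
cv2.imwrite('pics/w4.png',cv2.resize(p[60:330,200:440],None,fx=2,fy=2))
E
```

```text
[-1.72492172 -1.93940259 -2.81356026] [-0.29551226  0.38454126 -0.0323923 ] [558.77984809  77.85108477 102.53595677]
62 778 [ 94.8 101.6 115.7 123.3 124.8]
66.5 642 [ 95.  102.2 111.6 117.5 119. ]
69.5 756 [ 84.   86.2  92.9 111.3 113.6]
74 313 [84.6 85.9 87.9 95.1 95.4]
```

View pics/w4.png

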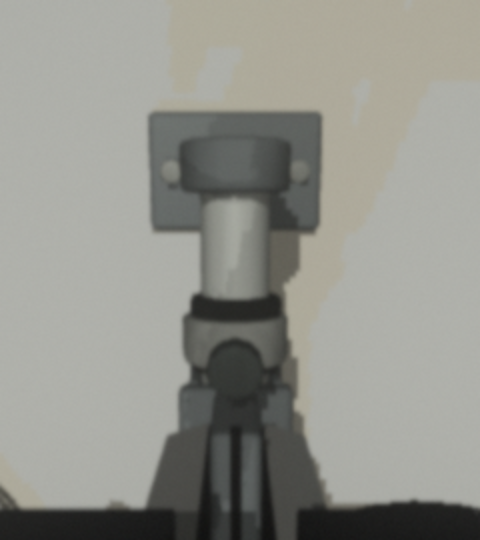

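The holder has kept moving with the tool: its leading edge is at y ≈ 95.3, crop (237,390), a few mm from the collar. Going to half-millimetre steps.

Call:
{"api": "step_arm", "payload": {
  "series": [0, 0.5, 0, 0, 1, 0, 0, 0, 0, 1]
}}

```text
clock: 17.1
eef_pos: [558.8, 78.3, 102.5]
eef_rot: [-3.141, 0.0, 1.587]
wrist_force: [-1.5, -0.5, -2.6]
finger_gap: 11.8
finger_force: 8.0
```

Call:
{"api": "step_arm", "payload": {
  "series": [0, 0.5, 0, 0, 1, 0, 0, 0, 0, 1]
}}

```text
clock: 17.35
eef_pos: [558.8, 78.8, 102.5]
eef_rot: [-3.142, 0.0, 1.587]
wrist_force: [-1.6, -1.4, -2.9]
finger_gap: 12.1
finger_force: 8.0
```

Call:
{"api": "step_arm", "payload": {
  "series": [0, 0.5, 0, 0, 1, 0, 0, 0, 0, 1]
}}

```text
clock: 17.6
eef_pos: [558.8, 79.3, 102.5]
eef_rot: [-3.141, -0.0, 1.587]
wrist_force: [-2.1, -1.7, -2.3]
finger_gap: 12.0
finger_force: 8.0
```

Call:
{"api": "step_arm", "payload": {
  "series": [0, 0.5, 0, 0, 1, 0, 0, 0, 0, 1]
}}

```text
clock: 17.85
eef_pos: [558.8, 79.7, 102.5]
eef_rot: [-3.141, 0.0, 1.587]
wrist_force: [-2.4, -4.0, -1.3]
finger_gap: 12.3
finger_force: 8.0
```

Call:
{"api": "step_arm", "payload": {
  "series": [0, 0.5, 0, 0, 1, 0, 0, 0, 0, 1]
}}

```text
clock: 18.1
eef_pos: [558.8, 80.0, 102.6]
eef_rot: [-3.142, 0.001, 1.587]
wrist_force: [-2.7, -4.9, -1.1]
finger_gap: 12.1
finger_force: 8.0
```

Call:
{"api": "step_arm", "payload": {
  "series": [0, 0, 0, 0, 1, 0, 0.4, 0, 0, 1, 0, 0, 0, 0, 1],
  "squeeze": 15
}}

```text
clock: 18.48
eef_pos: [558.8, 80.0, 102.6]
eef_rot: [-3.141, 0.001, 1.587]
wrist_force: [-3.3, -8.1, -0.7]
finger_gap: 12.0
finger_force: 15.0
```

Call:
{"api": "step_arm", "payload": {
  "series": [0, 0, 0, 0, 1, 0, 0, 0, 0, 1, 0, 0, 0, 0, 1]
}}

```text
clock: 18.85
eef_pos: [558.8, 80.1, 102.6]
eef_rot: [-3.141, 0.001, 1.587]
wrist_force: [-3.4, -8.2, -1.2]
finger_gap: 12.0
finger_force: 15.0
```

Call:
{"api": "step_arm", "payload": {
  "series": [0.2, -0.6, 0, 0, 1, 0, 0, 0, 0, 1, 0, 0, 0, 0, 0.6, 0, 0, 0, 0, 0.6, 0, 0, 0, 0, 0.6, 0, 0, 0, 0, 0.6, 0, 0, 0, 0, 0.6]
}}

```text
clock: 19.73
eef_pos: [559.0, 80.2, 102.6]
eef_rot: [3.141, -0.0, 1.587]
wrist_force: [0.3, 0.9, -0.1]
finger_gap: 37.8
finger_force: 0.0
```

Released. I'll lift clear and check the result.

Call:
{"api": "step_arm", "payload": {
  "series": [0, 0, 5, 0, 0.6, 0, 0, 15, 0, 0.6, 0, 0, 25, 0, 0.6, 0, 0, 25, 0, 0.6, 0, 0, 20, 0, 0.6, 0, 0, 0, 0, 0.6]
}}

```text
clock: 20.48
eef_pos: [559.6, 80.2, 194.7]
eef_rot: [3.138, -0.0, 1.587]
wrist_force: [0.4, -0.1, 0.9]
finger_gap: 37.4
finger_force: 0.0
```

```bash
python3 - <<'E'
from h import *
i,p,d=shot('wrist'); w=cloud(i,d)
i2,p2,d2=shot('scene'); w2=cloud(i2,d2)
for n,ww in(('wrist',w),('scene',w2)):
    m=(abs(ww[...,0]-559)<22)&(ww[...,1]>55)&(ww[...,1]<97.0)
    for a,b in((68,80),(100,118)):
        q=ww[m&(ww[...,2]>a)&(ww[...,2]<b)]
        if len(q)>5: print(n,a,len(q),q.mean(0).round(1),q[:,2].max().round(1),cv2.minAreaRect(q[:,:2].astype(np.float32)))
c=np.zeros((500,800,3),np.uint8); a=cv2.resize(p[100:350,220:420],None,fx=2,fy=2); b=cv2.resize(p2[180:305,270:370],None,fx=4,fy=4)
c[:,:400]=a; c[:,400:]=b; cv2.imwrite('pics/end.png',c)
E
```

```text
wrist 68 911 [559.   81.2  73.2] 80.0 ((559.1223754882812, 80.07123565673828), (31.866073608398438, 33.698551177978516), 0.6535610556602478)
wrist 100 790 [559.   81.1 110.1] 113.2 ((559.0408935546875, 79.7630844116211), (11.716524124145508, 34.4691276550293), 0.8745008707046509)
scene 68 99 [552.   74.5  73.1] 79.7 ((556.5482177734375, 78.30940246582031), (30.800952911376953, 34.86476516723633), 1.682757019996643)
scene 100 74 [555.8  76.6 106.9] 111.3 ((557.1647338867188, 78.37483978271484), (36.0731086730957, 12.872623443603516), 86.70423126220703)
```

View pics/end.png

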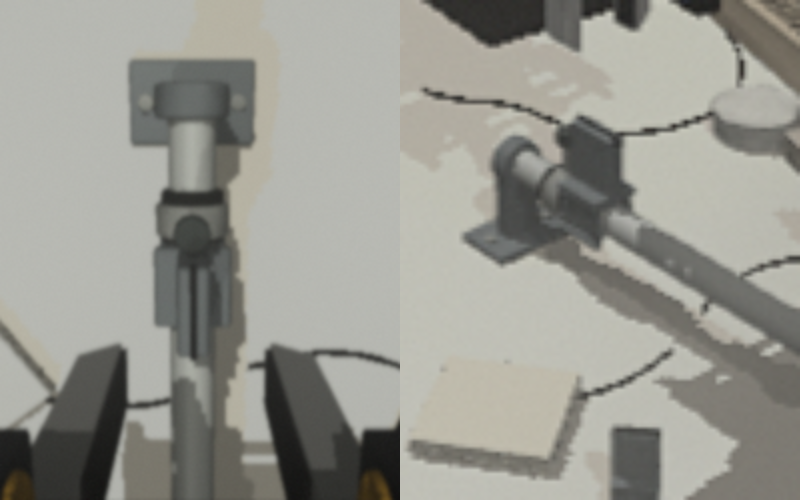

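The holder is clipped on straight: yaw 0.9° like the rail, web at 73 mm, tab top at about 110 mm. It sits against the stop with the thumbscrew, in the crop at (192,245).

```bash
python3 -c "
from cell import manip
print(manip.sign_off())"
```

```text
the job is handed in; nothing more can be done
None
```

The note holder is snapped home on the tube, was pressed against the tall-thumbscrew stop's buffer at about 8 N wrist force, and was left there released and clipped on; the job is handed in at about 20 s, but sign-off returned no verdict.

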